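# Clamp a cap strip in the print-head service jig

## Robot

A 6-joint arm with a two-finger parallel gripper is mounted at the origin on the work surface. World frame = base frame: x ahead of the robot, y to its left, z up, the work surface at z = 0. Lengths are in m, angles in rad, forces in N, time in s.
With the tool pointing down it reaches from about 0.325 to 0.925 m from the base axis. Payload 3.1 kg.
Tool frame: the origin (TCP) lies at the very end of the fingers, on their centre line; the grasp point (between the pads) lies 19 mm behind it (bot.tcp_to_grasp is the distance from the TCP to the grasp point, in m); x points along the fingers, z is the direction in which the jaws open and shut, and the axes are right-handed (so a half turn about x gives the same grasp; the last joint's range is limited). The gripper opens to 85 mm and grips with 20 to 120 N. Pads are 22 mm wide; open, the fingers measure 114 mm over their backs; the gripper's body (76 mm by 85 mm) begins 54 mm behind the grasp point. The pads swing forward as they close: fully open they stand 13 mm farther back than shut.
Start: joints at [1.226, 0.217, 1.613, -0, 1.311, -0.112], TCP at [0.144, 0.608, 0.231] pointing down, gripper open.
Joint ranges: [-2.75, 2.75], [-0.78, 2.1], [0.31, 2.55], [-1.13, 4.27], [0.13, 2.63], [-2.58, 2.58]. Speed limits (rad/s): [2.79, 2.79, 3.14, 3.14, 3.14, 3.14].

## Interface

Orientations are given as a unit quaternion [w, x, y, z].
In Python, from station import bot gives the robot as it stands. The module is installed in compiled form; this text tells all that it offers.
- The arm moves only by the tool servo_tool, never from a script. Its argument "moves" is text: rows parted by semicolons, each of 7 numbers parted by spaces: the shift along the tool's x, y, z in cm, then the turn, a rotation vector about the tool's x, y, z in rad, then the finger opening in cm, from 0 to 8.54. In form: dx dy dz wx wy wz hand; .... A call has 1 to 8 rows; each row is the pose to reach, as a shift and turn from the pose commanded when the call began, along the tool's axes at that moment; what a row does not reach only later rows make up. A row lasts 1/8 s, in which the tool goes at most 62.5 mm and 10.7 degrees, less where a joint would pass 70% of its speed; a pose out of reach is approached as far as the arm can. A call with a gripper value outside its range is refused whole. The fingers move at their own pace and stop on an object; "grip_force" is the grip in N (left out, the last holds). Time passes only in rows, so rows that repeat a pose let the fingers close. It gives the time, the measured TCP pose, the force and the opening at its end, in the units of the state.
- bot.read_state(): the state, without advancing time (a new reading comes with each control period).
- bot.get_image(name): name is "scene" or "top" or "wrist"; returns a dict with "frame" (384x512x3 uint8, blue, green, red), "depth" (384x512 float32, m along the optical axis (not along the pixel's ray), 0 where there is no reading), "mtx" (3x3 intrinsics, pixels), "rvec" (rotation vector, rad) and "tvec" (3), from world to camera coordinates, as OpenCV has them. Camera axes: x right, y down, z forward; pixel columns grow to the right and rows downward; lengths in m; the calibration is good to about 2 mm. The wrist camera is an equidistant fisheye: a pixel r from the principal point sees the ray r / f radians off the axis. A picture is of the moment at which its call begins.
- bot.sign_off(): hands the job in, once; it reports no verdict.
The state is a dict: "t": time; "joint_pos": joint angles; "dq": joint speeds; "joint_efforts": joint torques, N m; "eef_pos": TCP position; "eef_rot": TCP orientation; "ft_force": force on the tool from outside, world axes, zero at the start; "ft_torque": the same for the moment, N m; "gripper_width": finger opening in m.
Only numpy, scipy, OpenCV 4.12 (cv2) and the standard library are available. Lean on these libraries where they do the work, as an engineer would, in place of code of your own. Each camera call takes 0.05 s, during which the arm holds its last target.

## Task

The slotted white strip lies askew on the service jig, and the jig's hold-down clamp may have been left shut, half-way or open. Make sure the clamp is open, push the strip in until it lies flat and flush along the rail at both ends, then bring the clamp down on the strip and let go so that the clamp holds it. Do not bump the lamp above the rail, and leave the other things where they are.

Things in the scene. Friction and masses are not known exactly. Their poses are not given: they have to be found in the camera images.
- jig: fixed jig, mm: dark steel bed plate 400 along x, y = -190 to +110, 12 thick. Origin on the bench below the middle of the rail's front face; x along the rail (roughly away from the robot, yaw varies), y from the open bed to the rail, z up. Two steel clamp cheeks behind the rail: 8 thick, at x = 64 and 116, y = 27 to 63, top 68 above the bench.
- rail_mid (a point): foot of the steel rail's front face, at its middle, on the bed's top (jig x = 0, y = 0, z = 12 mm); axes as the jig. The rail is 360 mm long (x), 15 mm thick (y = 0 to 15), its top 30 mm above the bench.
- hinge (a point): clamp hinge axis (along the jig's x), at x = 90, y = 45, z = 55 mm in the jig's frame; axes as the jig
- clamp (a joint): angle of the L-shaped hold-down clamp, rad: 0 = fully down with nothing under it (its foot bars the strip's way), about 0.18 = foot on the strip, 1.4 = fully open, arm up. The knob moves to the jig's +y (over the top) to open, -y to close. Let go below 0.6 it drops shut by its weight; from 0.7 to 1.2 hinge friction holds it; above that it stays open. 1 to 2 N at the knob moves it. Starts shut to open.
- ball (a point): centre of the clamp's black ball knob, 28 mm diameter, on a round 12 mm handle bar, 110 mm from the hinge axis. At joint angle q it is at (x, y, z) = (0, 110 sin(q - 0.5), 110 cos(q - 0.5)) mm from the hinge point in the jig's axes.
- foot (a point): underside of the clamp's round rubber foot (20 mm diameter) on its 18 mm wide steel arm, 63 mm in front of the hinge and 33 mm below it at joint angle 0
- lamp: fixed lamp over the rail, same origin and axes as the jig, mm: housing x = -150 to 0, y = -55 to -5, z = 150 to 172, on two 14 square posts at x = -140 and -10, y = 35, behind the rail. A tool pointing straight down cannot follow the strip to the rail under it: lean the tool back, away from the rail, by 20 to 50 degrees.
- strip: loose white plastic cap strip with thin black cross slots on top: 280 mm along its x, 36 mm wide (y), 22 mm high, about 0.3 kg; origin at the centre of its underside. Starts lying askew on the bed in front of the rail, its x within 0.3 rad of the rail's.
- strip_end_a (a point): on the strip's underside centre line, 130 mm from its middle towards -x (the end nearer the robot)
- strip_end_b (a point): on the strip's underside centre line, 130 mm from its middle towards +x (the far end, the clamp's end)
- jar: bystander: amber jar, 44 mm diameter, 55 mm high, on the bed behind the rail; origin at its foot
- tape: bystander: cardboard-brown tape roll, 52 mm diameter, 20 mm high, on the bed behind the rail; origin at its foot
- ink_a: bystander: white bottle, 60 mm diameter, 110 mm high, on the bench; origin at its foot
- ink_b: bystander: grey bottle, 60 mm diameter, 110 mm high, on the bench; origin at its foot
- driver: bystander: screwdriver lying on the bench
- cup: bystander: clear cup, 76 mm diameter, 90 mm high, on the bench; origin at its foot
- cartridge: bystander: black cylinder cartridge lying on the bench, 120 mm long, 36 mm diameter

How it is judged:
By the outcome, as a careful person would: the job done as asked, in the order asked, and still so for the second after the job is handed in, with the robot touching nothing.
It also fails if it takes over 72 s, if anything falls off the work surface, if the arm or the gripper's body presses on something with over 40 N, if the wrist force passes 120 N, or if a joint passes its speed limit or range.

## Working session

There is one attempt and no reset: what is moved stays moved. The work goes in short steps, Python scripts to look and compute and a tool call to move; the robot and the scene stay as the last step left them, time stands still between calls to the robot, and variables do not carry over. Pictures are saved under pics/ and viewed, and the job is handed in when it is done.

Besides the shell and the picture viewer there is one more tool, called after ">>>" as name(argument=value, ...) on one line, values as JSON. servo_tool: Moves the arm, as the interface text tells. Its arguments: {"type":"object","properties":{"moves":{"type":"string"},"grip_force":{"type":"number"}},"required":["moves"]}

```bash
mkdir -p pics; python3 - <<'E'
from station import bot
import cv2,numpy as np
s=bot.read_state(); print({k:np.round(v,3) for k,v in s.items()})
for n in ["scene","top","wrist"]:
    im=bot.get_image(n); cv2.imwrite(f"pics/{n}0.png",im["frame"]); np.savez(f"{n}0.npz",**im)
    print(n,im["mtx"],im["rvec"],im["tvec"])
E
```

```text
{'t': np.float64(0.0), 'joint_pos': array([ 1.226,  0.218,  1.615,  0.   ,  1.311, -0.112]), 'dq': array([-0.002,  0.001, -0.002,  0.001,  0.001,  0.   ]), 'joint_efforts': array([-1.0000e-03, -3.9685e+01, -3.0385e+01, -0.0000e+00,  1.0000e-02,
        0.0000e+00]), 'eef_pos': array([0.144, 0.607, 0.23 ]), 'eef_rot': array([ 0.554, -0.439,  0.555,  0.438]), 'ft_force': array([ 0.004, -0.132, -0.588]), 'ft_torque': array([ 0.023,  0.034, -0.026]), 'gripper_width': np.float64(0.086)}
scene [[495.04650295   0.         263.31083477]
 [  0.         495.04650295 190.37354831]
 [  0.           0.           1.        ]] [ 1.82635355  1.85406143 -0.63532412] [ 0.01569743 -0.36069704  1.74722171]
top [[351.08310567   0.         261.78922196]
 [  0.         351.08310567 190.15250895]
 [  0.           0.           1.        ]] [ 2.21524088 -2.18214162  0.08650977] [-0.02470741  0.53533208  1.08190521]
wrist [[297.31863964   0.         257.21267872]
 [  0.         297.31863964 192.8406476 ]
 [  0.           0.           1.        ]] [-2.25937652 -1.78386824 -0.28348248] [-0.62313314 -0.03908809  0.3808243 ]
```

View pics/scene0.png

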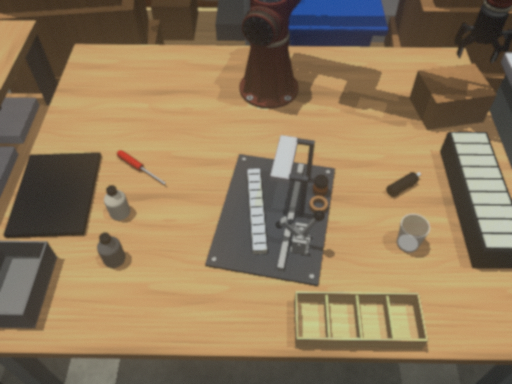

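View pics/top0.png

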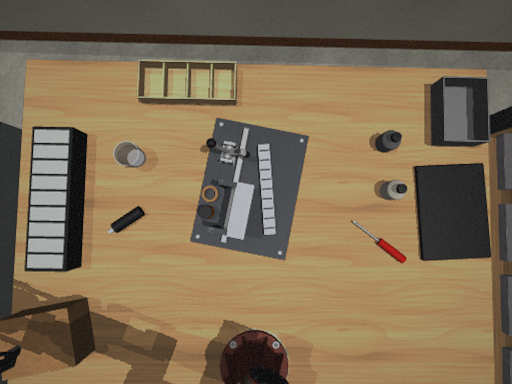

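View pics/wrist0.png

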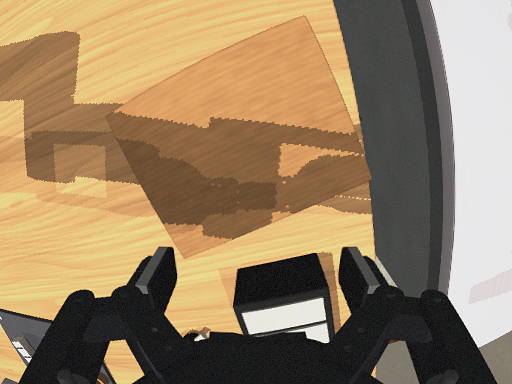

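The scene view shows the jig at about (270,215). In the top view the bed corners are near (220,120), (307,136), (285,259) and (192,241), the strip runs (264,145) to (269,234), and the knob is at about (211,143). Next I'll zoom in and measure.

```bash
cat > h.py <<'E'
import numpy as np,cv2
def load(n): return dict(np.load(n))
def cam(im):
    R=cv2.Rodrigues(im["rvec"])[0]; t=np.asarray(im["tvec"]).ravel(); return R,t
def ray(im,uv,z):
    R,t=cam(im); K=im["mtx"]; uv=np.atleast_2d(uv).astype(float)
    d=np.c_[(uv[:,0]-K[0,2])/K[0,0],(uv[:,1]-K[1,2])/K[1,1],np.ones(len(uv))]@R
    c=-R.T@t; s=(z-c[2])/d[:,2]; return c+d*s[:,None]
def proj(im,P):
    return cv2.projectPoints(np.atleast_2d(np.asarray(P,float)),im["rvec"],im["tvec"],im["mtx"],None)[0][:,0]
def cloud(im):
    R,t=cam(im); K=im["mtx"]; D=im["depth"]; v,u=np.indices(D.shape)
    P=np.stack([(u-K[0,2])/K[0,0]*D,(v-K[1,2])/K[1,1]*D,D],-1)
    return (P-t)@R
E
python3 - <<'E'
from h import *
for n,(a,b,c,d) in {"top":(180,110,320,270),"scene":(200,125,345,290)}.items():
    im=load(n+"0.npz"); c_=im["frame"][b:d,a:c]; k=min(800/(c-a),600/(d-b)); print(n,k)
    cv2.imwrite(f"pics/{n}0z.png",cv2.resize(c_,None,fx=k,fy=k,interpolation=cv2.INTER_CUBIC))
im=load("top0.npz"); f=im["frame"]; P=cloud(im)
hsv=cv2.cvtColor(f,cv2.COLOR_BGR2HSV)
# strip
m=((f.min(2)>140)&(hsv[...,1]<60)).astype(np.uint8); 
roi=np.zeros_like(m); roi[140:240,255:278]=1
m=cv2.morphologyEx(m*roi,cv2.MORPH_CLOSE,np.ones((5,3)))
cs,_=cv2.findContours(m,0,1); c=max(cs,key=cv2.contourArea)
r=cv2.minAreaRect(c); print(r); box=ray(im,cv2.boxPoints(r),0.034); print(box.round(4)); 
print(np.linalg.norm(np.diff(box,axis=0),axis=1)); print("depth z",np.median(P[m>0],0))
# bed: depth z ~0.012 darkish
dk=((f.max(2)<110)&(hsv[...,1]<90)).astype(np.uint8); roi=np.zeros_like(m); roi[110:270,180:320]=1
dk=cv2.morphologyEx(dk*roi,cv2.MORPH_CLOSE,np.ones((9,9)))
cs,_=cv2.findContours(dk,0,1); c=max(cs,key=cv2.contourArea); r=cv2.minAreaRect(c); print(r)
box=ray(im,cv2.boxPoints(r),0.012); print(box.round(4),np.linalg.norm(np.diff(box,axis=0),axis=1))
print(np.median(P[200:230,282:290].reshape(-1,3),0))
E
```

```text
top 3.75
scene 3.6363636363636362
((266.22100830078125, 189.02041625976562), (90.1249008178711, 11.238247871398926), 85.8150863647461)
[[ 6.763e-01 -4.000e-04  3.400e-02]
 [ 6.795e-01 -3.520e-02  3.400e-02]
 [ 4.023e-01 -5.900e-02  3.400e-02]
 [ 3.993e-01 -2.480e-02  3.400e-02]]
[0.03490415 0.27826479 0.03437312]
depth z [ 0.53817693 -0.03011148  0.03359853]
((247.96876525878906, 187.94085693359375), (98.50807189941406, 126.48905944824219), 10.84030532836914)
[[ 0.3749  0.2109  0.012 ]
 [ 0.7674  0.1463  0.012 ]
 [ 0.7136 -0.1619  0.012 ]
 [ 0.3217 -0.0903  0.012 ]] [0.39777894 0.31289887 0.39845194]
[ 0.46068034 -0.09210556  0.0116618 ]
```

View pics/top0z.png

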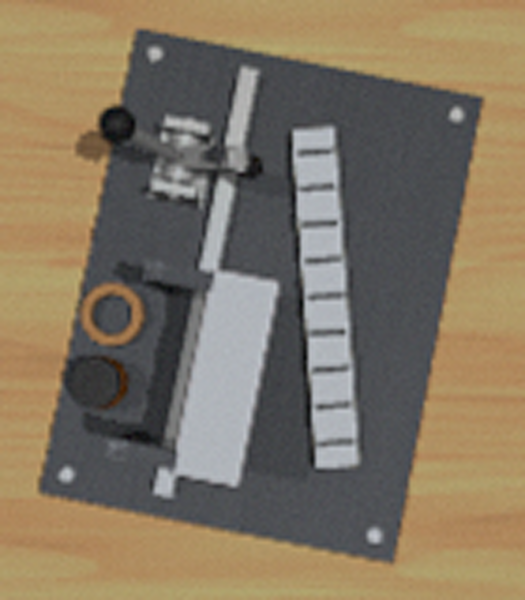

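View pics/scene0z.png

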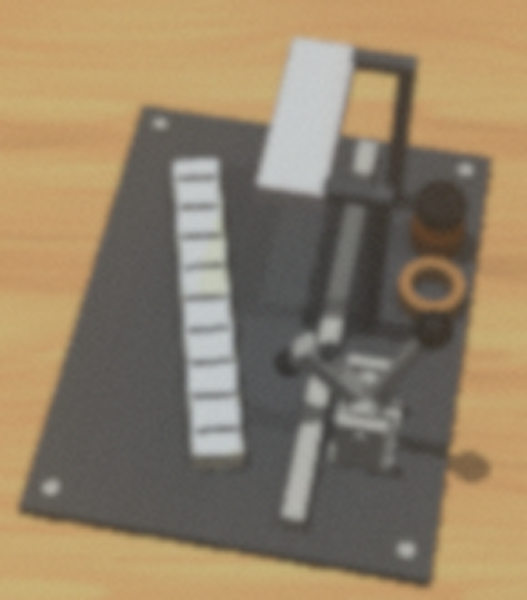

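```bash
python3 - <<'E'
from h import *
im=load("top0.npz"); f=im["frame"]; P=cloud(im)
a,b,k=180,110,3.75
z=lambda x,y:(a+(x+.5)/k-.5,b+(y+.5)/k-.5)
bolts=np.array([z(155,54),z(457,115),z(375,536),z(67,475)])
B=ray(im,bolts,0.013); print(B.round(4)); 
c=B.mean(0); d=(B[0]-B[3]+B[1]-B[2]); yaw=np.arctan2(d[1],d[0]); e=(B[0]-B[1]+B[3]-B[2]); print("c",c,yaw,np.arctan2(-e[0],e[1]),np.linalg.norm(d)/2,np.linalg.norm(e)/2)
# bed by edge fit: edges midpoints
yaw=(yaw+np.arctan2(-e[0],e[1]))/2
R=np.array([[np.cos(yaw),-np.sin(yaw)],[np.sin(yaw),np.cos(yaw)]])
o=c[:2]-R@np.array([0,-.04]); print("origin",o,yaw)
J=lambda p:np.c_[(np.atleast_2d(p)[:,:2]-o)@R,np.atleast_2d(p)[:,2]]
# rail top points
Q=J(P.reshape(-1,3)).reshape(P.shape)
m=(Q[...,2]>.026)&(Q[...,2]<.036)&(Q[...,0]>.01)&(Q[...,0]<.178)&(abs(Q[...,1])<.03)&(f.min(2)>110)
for lo in np.arange(.0,.18,.03):
    q=Q[m&(Q[...,0]>lo)&(Q[...,0]<lo+.03)]; 
    if len(q): print(lo,q[:,1].min(),q[:,1].max(),q.mean(0).round(4))
# rail edges by pixel in zoom
for p in [(240,66),(260,68),(203,268),(217,271)]: print(p,J(ray(im,[z(*p)],.03)).round(4))
print("lamp",[J(ray(im,[z(*p)],.172)).round(3).tolist() for p in [(218,270),(278,281),(239,487),(178,474)]])
# ball
m=(Q[...,2]>.085)&(Q[...,0]>.05)&(Q[...,0]<.15)
ys,xs=np.where(m); print(len(xs)); 
for zlo in np.arange(.04,.18,.01):
    mm=(Q[...,2]>zlo)&(Q[...,2]<=zlo+.01)&(Q[...,0]>.05)&(Q[...,0]<.14)&(Q[...,1]<.15)&(Q[...,1]>-.12)
    if mm.sum(): q=Q[mm]; print(round(zlo,2),mm.sum(),q.mean(0).round(3),q[:,1].min().round(3),q[:,1].max().round(3))
mm=(f.max(2)<60)&(np.indices(f.shape[:2])[1]<218)&(np.indices(f.shape[:2])[0]<150)&(np.indices(f.shape[:2])[0]>133)&(np.indices(f.shape[:2])[1]>200)
ys,xs=np.where(mm); print("ball px",xs.mean(),ys.mean(),mm.sum(), Q[mm].mean(0),Q[mm][:,2].max())
box=np.array([[.6763,-.0004,.034],[.6795,-.0352,.034],[.4023,-.059,.034],[.3993,-.0248,.034]]); print("strip",J(box).round(4))
np.savez("jig.npz",o=o,R=R,yaw=yaw)
for q in [0,.3,.6,.9,1.1,1.25,1.4]:
    p=np.array([.09,.045+.11*np.sin(q-.5),.055+.11*np.cos(q-.5)]); w=np.r_[o+R@p[:2],p[2]]
    for n in ["top","scene"]: print(q,n,proj(load(n+"0.npz"),w).round(1),p.round(3))
E
```

```text
[[ 0.7437  0.1157  0.013 ]
 [ 0.6963 -0.1404  0.013 ]
 [ 0.3424 -0.075   0.013 ]
 [ 0.3893  0.1808  0.013 ]]
c [0.54292069 0.02026553 0.013     ] -0.18216526888450987 -0.18220016976191727 0.36013804946713435 0.26024163410927653
origin [0.55016776 0.05960355] -0.18218271932321356
0.0 0.0016075778970876537 0.016564203959669718 [0.0202 0.0091 0.0296]
0.03 0.0016191086295261877 0.016205838393091462 [0.0457 0.0088 0.0295]
0.06 0.0015233820814929517 0.015951897686504388 [0.0725 0.009  0.0295]
0.09 0.002002265829291329 0.015238521430079652 [0.1164 0.0079 0.0295]
0.12 0.0014234032824316616 0.01650654897028695 [0.1357 0.0092 0.0299]
0.15 0.0015443397108006313 0.016141491612249814 [0.1642 0.0085 0.0297]
(240, 66) [[0.1805 0.0165 0.03  ]]
(260, 68) [[ 1.822e-01 -1.000e-04  3.000e-02]]
(203, 268) [[0.0091 0.0129 0.03  ]]
(217, 271) [[0.009  0.0011 0.03  ]]
lamp [[[-0.001, -0.009, 0.172]], [[0.0, -0.053, 0.172]], [[-0.149, -0.054, 0.172]], [[-0.148, -0.01, 0.172]]]
507
0.04 13 [0.082 0.044 0.046] 0.028 0.065
0.05 31 [0.082 0.043 0.057] 0.028 0.061
0.06 126 [0.089 0.047 0.066] 0.028 0.064
0.07 29 
[... 580 characters left out ...]
0698  0.034 ]
 [-0.1239 -0.1434  0.034 ]
 [-0.1331 -0.1103  0.034 ]]
0 top [[244.2 150.1]] [ 0.09  -0.008  0.152]
0 scene [[280.4 209.9]] [ 0.09  -0.008  0.152]
0.3 top [[233.  147.2]] [0.09  0.023 0.163]
0.3 scene [[292.9 209.3]] [0.09  0.023 0.163]
0.6 top [[221.1 144.7]] [0.09  0.056 0.164]
0.6 scene [[306.1 211. ]] [0.09  0.056 0.164]
0.9 top [[210. 143.]] [0.09  0.088 0.156]
0.9 scene [[318.7 215. ]] [0.09  0.088 0.156]
1.1 top [[203.7 142.3]] [0.09  0.107 0.146]
1.1 scene [[326.  218.7]] [0.09  0.107 0.146]
1.25 top [[199.8 142.2]] [0.09  0.12  0.135]
1.25 scene [[330.7 221.9]] [0.09  0.12  0.135]
1.4 top [[196.6 142.2]] [0.09  0.131 0.123]
1.4 scene [[334.7 225.4]] [0.09  0.131 0.123]
```

The jig fit is sound: the bolt pattern measures 360 x 260 mm, and the rail and lamp project where they should. Yaw is -0.182. The ball is at jig (89,85,~158) mm, so the clamp is half-open at q≈0.87. The strip sits at x≈5, y≈-90 mm, turned +0.09 rad against the rail. First I'll grasp the ball, with the jaws along jig x, and open the clamp.

```bash
cat > m.py <<'E'
from h import *
from station import bot
from scipy.spatial.transform import Rotation as Ro
j=np.load("jig.npz"); o,RJ=j["o"],j["R"]
R3=np.eye(3); R3[:2,:2]=RJ
def W(p): p=np.asarray(p,float)/1000; return R3@p+np.r_[o,0]
def Jg(w): return R3.T@(np.asarray(w)-np.r_[o,0])*1000
def toolR(lean=0,sgn=1,yaw=0):
    # tool x: pointing down, leaned back so that it points down and to +y ; z along jig sgn*x
    l=np.radians(lean); x=np.array([0,np.sin(l),-np.cos(l)]); z=np.array([sgn,0,0.]); y=np.cross(z,x)
    return R3@Ro.from_euler('z',yaw).as_matrix()@np.c_[x,y,z]
def rd():
    s=bot.read_state(); q=s["eef_rot"]; return s,np.array(s["eef_pos"]),Ro.from_quat([q[1],q[2],q[3],q[0]]).as_matrix()
def rows(tg):
    s,p,R=rd()
    print("t",round(s["t"],2),"jig",Jg(p).round(1),"f_jig",(R3.T@s["ft_force"]).round(1),"w",round(s["gripper_width"]*100,2))
    for pj,Rt in tg:
        d=R.T@(W(pj)-p)*100; r=Ro.from_matrix(R.T@Rt).as_rotvec()
        print(d.round(2),r.round(3),"deg",np.degrees(np.linalg.norm(r)).round(1),"dist",np.linalg.norm(d).round(1))
def ball(q,q0=0.5): return np.array([90,45+110*np.sin(q-.5),55+110*np.cos(q-.5)])
E
python3 - <<'E'
from m import *
g=bot.tcp_to_grasp*1000; print(g)
b=ball(.87); print(b)
for s in (1,-1):
  T=toolR(0,s); rows([((b[0],b[1],240),T),(b-[0,0,g],T)])
E
```

```text
18.700000000000003
[ 90.          84.77769752 157.55600802]
t 0.15 jig [-498.8  465.3  230.2] f_jig [ 0.8  0.4 -1. ] w 8.51
[ -0.92 -60.73 -35.02] [ 1.52e+00 -2.00e-03  1.00e-03] deg 87.1 dist 70.1
[  9.2  -60.73 -35.  ] [ 1.52e+00 -2.00e-03  1.00e-03] deg 87.1 dist 70.7
t 0.15 jig [-498.8  465.3  230.2] f_jig [ 0.8  0.4 -1. ] w 8.51
[ -0.92 -60.73 -35.02] [-1.621e+00 -1.000e-03 -2.000e-03] deg 92.9 dist 70.1
[  9.2  -60.73 -35.  ] [-1.621e+00 -1.000e-03 -2.000e-03] deg 92.9 dist 70.7
```

>>> servo_tool(moves="-0.9 -6 -3.5 0.15 0 0 6;-0.9 -12 -7 0.3 0 0 6;-0.9 -18 -10.4 0.45 0 0 6;-0.9 -24 -13.8 0.6 0 0 6;-0.9 -30 -17.3 0.75 0 0 6;-0.9 -35 -20.2 0.9 0 0 6;-0.9 -40 -23.1 1.05 0 0 6;-0.9 -45 -26 1.2 0 0 6")

```text
t: 1.15
eef_pos: [0.5084, 0.2636, 0.2401]
eef_rot: [0.705, -0.047, 0.706, 0.047]
ft_force: [0.5, 0.9, 0.3]
gripper_width: 0.0597
```

```bash
python3 - <<'E'
from m import *
b=ball(.87);T=toolR(0,1); rows([((b[0],b[1],240),T),(b-[0,0,18.7],T)])
E
```

```text
t 1.15 jig [-78.  193.1 240.1] f_jig [0.3 1.  0.3] w 5.97
[  0.   -15.5   12.62] [ 0.315 -0.    -0.   ] deg 18.1 dist 20.0
[ 10.12 -15.51  12.62] [ 0.315 -0.    -0.   ] deg 18.1 dist 22.4
```

>>> servo_tool(moves="0 -4 3.2 0.1 0 0 6;0 -8 6.5 0.2 0 0 6;0 -12 9.7 0.28 0 0 6;0 -15.5 12.6 0.315 0 0 6;0 -15.5 12.6 0.315 0 0 6;0 -15.5 12.6 0.315 0 0 6")

```text
t: 1.9
eef_pos: [0.6528, 0.1293, 0.2396]
eef_rot: [0.704, 0.063, 0.705, -0.062]
ft_force: [-1.5, 0.2, -0.6]
gripper_width: 0.06
```

```bash
python3 - <<'E'
from m import *
im=bot.get_image("wrist"); cv2.imwrite("pics/wrist1.png",im["frame"])
b=ball(.87);T=toolR(0,1); rows([((b[0],b[1],240),T),(b-[0,0,18.7],T)])
# project ball in fisheye
R,t=cam(im); c=R@W(b)+t; th=np.arctan2(np.hypot(c[0],c[1]),c[2]); r=th*im["mtx"][0,0]; ph=np.arctan2(c[1],c[0]); print("ball px",im["mtx"][0,2]+r*np.cos(ph),im["mtx"][1,2]+r*np.sin(ph))
E
```

```text
t 1.95 jig [ 87.9  87.6 239.8] f_jig [0.5 0.3 0.1] w 6.0
[-0.02 -0.28  0.2 ] [ 0.006 -0.002 -0.   ] deg 0.4 dist 0.3
[10.09 -0.28  0.22] [ 0.006 -0.002 -0.   ] deg 0.4 dist 10.1
ball px 260.2284384137815 202.17612602184698
```

View pics/wrist1.png

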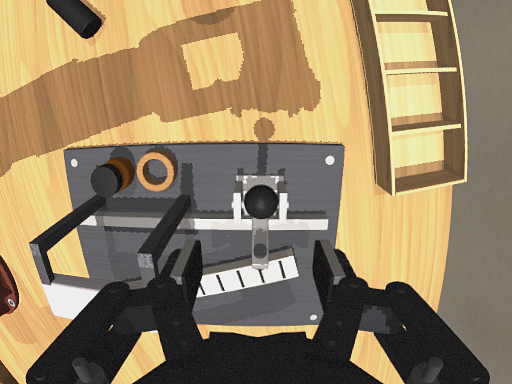

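The ball is at (261,202), against a prediction of (260,202), so the model is confirmed. I'll descend and grip it.

>>> servo_tool(moves="3 -0.3 0.2 0 0 0 6;7 -0.3 0.2 0 0 0 6;10.1 -0.3 0.2 0 0 0 6;10.1 -0.3 0.2 0 0 0 6;10.1 -0.3 0.2 0 0 0 2.5;10.1 -0.3 0.2 0 0 0 2.5;10.1 -0.3 0.2 0 0 0 2.5;10.1 -0.3 0.2 0 0 0 2.5", grip_force=20)

```text
t: 2.95
eef_pos: [0.6552, 0.127, 0.1421]
eef_rot: [0.705, 0.063, 0.704, -0.062]
ft_force: [-4.0, 3.1, 6.6]
gripper_width: 0.0263
```

```bash
python3 - <<'E'
from m import *
T=toolR(0,1); rows([(ball(q)-[0,0,18.7],T) for q in (.87,.94,1.01,1.08,1.15,1.22,1.29,1.36)])
im=bot.get_image("wrist"); R,t=cam(im); s,p,Rt=rd(); c=-R.T@t; print("cam in tool mm",Rt.T@(c-p)*1000)
E
```

```text
t 2.95 jig [ 91.1  85.3 142.1] f_jig [-4.5  2.3  6.6] w 2.63
[ 0.32 -0.05 -0.11] [ 0.005  0.001 -0.002] deg 0.3 dist 0.3
[ 0.62  0.66 -0.11] [ 0.005  0.001 -0.002] deg 0.3 dist 0.9
[ 0.98  1.34 -0.11] [ 0.005  0.001 -0.002] deg 0.3 dist 1.7
[ 1.38  2.   -0.1 ] [ 0.005  0.001 -0.002] deg 0.3 dist 2.4
[ 1.82  2.63 -0.1 ] [ 0.005  0.001 -0.002] deg 0.3 dist 3.2
[ 2.31  3.22 -0.1 ] [ 0.005  0.001 -0.002] deg 0.3 dist 4.0
[ 2.84  3.78 -0.1 ] [ 0.005  0.001 -0.002] deg 0.3 dist 4.7
[ 3.41  4.3  -0.09] [ 0.005  0.001 -0.002] deg 0.3 dist 5.5
cam in tool mm [-143.20961135   79.19493445   -0.47632402]
```

>>> servo_tool(moves="0.1 0.7 0 0 0 0 2;0.5 1.4 0 0 0 0 2;0.9 2.05 0 0 0 0 2;1.3 2.7 0 0 0 0 2;1.8 3.3 0 0 0 0 2;2.3 3.8 0 0 0 0 2;2.9 4.3 0 0 0 0 2;2.9 4.3 0 0 0 0 2")

```text
t: 4.0
eef_pos: [0.6628, 0.1689, 0.1097]
eef_rot: [0.705, 0.063, 0.704, -0.062]
ft_force: [-1.5, 3.9, 2.6]
gripper_width: 0.0269
```

```bash
python3 - <<'E'
from m import *
T=toolR(0,1); rows([(ball(q)-[0,0,18.7],T) for q in (1.36,)])
im=bot.get_image("scene"); cv2.imwrite("pics/scene2.png",cv2.resize(im["frame"][125:290,200:345],None,fx=3.6,fy=3.6,interpolation=2))
im=bot.get_image("wrist"); cv2.imwrite("pics/wrist2.png",im["frame"])
E
```

```text
t 4.0 jig [ 91.  127.9 109.7] f_jig [-2.2  3.6  2.6] w 2.69
[ 0.16  0.05 -0.1 ] [ 0.006  0.001 -0.001] deg 0.3 dist 0.2
```

View pics/scene2.png

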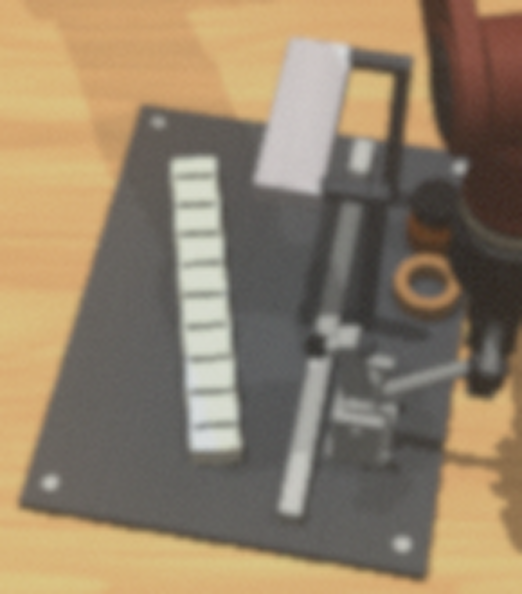

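View pics/wrist2.png

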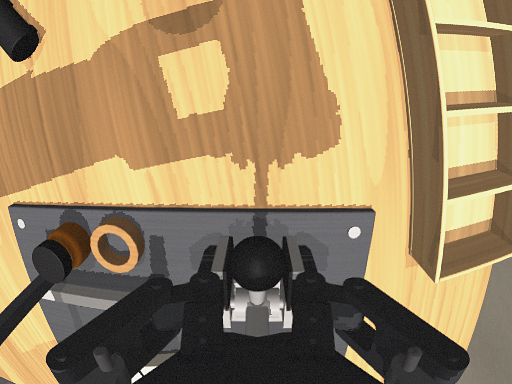

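The scene view shows the arm upright and the foot back over the rail at about (315,345). The clamp is at about q 1.33. I'll release it and retreat.

>>> servo_tool(moves="0 0 0 0 0 0 4;0 0 0 0 0 0 6;0 0 0 0 0 0 6;-3 0 0 0 0 0 6;-8 0 0 0 0 0 6;-13 0 0 0 0 0 6;-17 0 0 0 0 0 6;-17 0 0 0 0 0 6")

```text
t: 5.1
eef_pos: [0.6653, 0.1681, 0.2865]
eef_rot: [0.708, 0.063, 0.701, -0.062]
ft_force: [0.0, 0.1, 0.4]
gripper_width: 0.06
```

```bash
python3 - <<'E'
from m import *
s=bot.read_state(); print(np.round(s["joint_pos"],3))
im=bot.get_image("scene"); cv2.imwrite("pics/scene3.png",cv2.resize(im["frame"][125:290,200:345],None,fx=3.6,fy=3.6,interpolation=2))
for q in (1.2,1.3,1.4): print(q,(proj(im,W(ball(q)))-[200,125])*3.6)
for sg in(1,-1):
  print(sg); rows([((5,-160,280),toolR(35,sg)),((5,-160,60),toolR(35,sg))])
E
```

```text
[ 0.146  0.303  1.406 -0.     1.423  0.323]
1.2 [[465.30490093 344.90609724]]
1.3 [[475.70612407 352.92044855]]
1.4 [[484.76626344 361.30090628]]
1
t 5.15 jig [ 92.1 127.1 283.1] f_jig [ 0.9  0.2 -0.4] w 6.02
[  0.23 -28.67  -8.85] [0.006 0.003 0.61 ] deg 34.9 dist 30.0
[ 22.23 -28.7   -8.96] [0.006 0.003 0.61 ] deg 34.9 dist 37.4
-1
t 5.15 jig [ 92.1 127.1 283.1] f_jig [ 0.9  0.2 -0.4] w 6.02
[  0.23 -28.67  -8.85] [-2.991 -0.941  0.005] deg 179.6 dist 30.0
[ 22.23 -28.7   -8.96] [-2.991 -0.941  0.005] deg 179.6 dist 37.4
```

View pics/scene3.png

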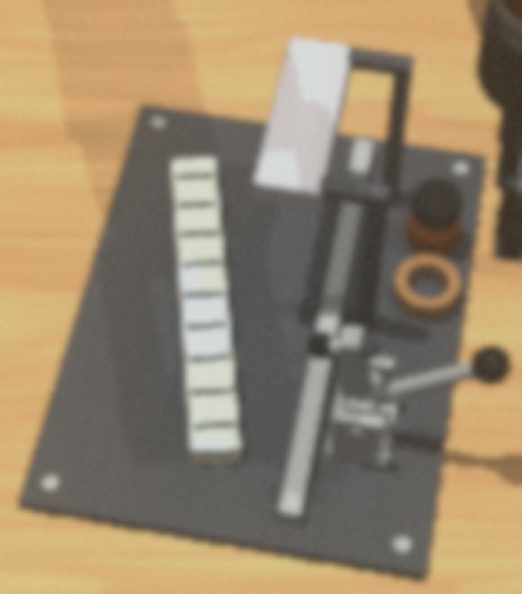

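The ball is at (490,365), which matches q≈1.4, so the clamp is fully open. To push, I'll use the open jaws as a two-point pusher centred at x≈35. That keeps the body and camera beside the lamp, with the tool leaned 38°.

```bash
python3 - <<'E'
from m import *
rows([((35,-165,285),toolR(38,1)),((35,-165,60),toolR(38,1))])
E
```

```text
t 5.15 jig [ 92.1 127.1 283.1] f_jig [ 0.9  0.2 -0.4] w 6.02
[ -0.26 -29.18  -5.85] [0.006 0.003 0.662] deg 37.9 dist 29.8
[ 22.24 -29.21  -5.97] [0.006 0.003 0.662] deg 37.9 dist 37.2
```

>>> servo_tool(moves="-0.3 -5 -1 0 0 0.1 8.5;-0.3 -10 -2 0 0 0.2 8.5;-0.3 -15 -3 0 0 0.33 8.5;-0.3 -20 -4 0 0 0.45 8.5;-0.3 -25 -5 0 0 0.57 8.5;-0.3 -29.2 -5.9 0 0 0.662 8.5;-0.3 -29.2 -5.9 0 0 0.662 8.5;-0.3 -29.2 -5.9 0 0 0.662 8.5")

```text
t: 6.15
eef_pos: [0.5524, -0.1087, 0.2817]
eef_rot: [0.685, 0.289, 0.646, 0.17]
ft_force: [0.8, 0.1, -0.5]
gripper_width: 0.0848
```

```bash
python3 - <<'E'
from m import *
s,p,R=rd();print(np.round(s["joint_pos"],3))
rows([((35,-165,z),toolR(38,1)) for z in (285,60,25)])
im=bot.get_image("wrist"); cv2.imwrite("pics/wrist4.png",im["frame"])
E
```

```text
[-0.631  0.17   1.695  0.586  1.602 -0.532]
t 6.15 jig [  32.6 -165.1  281.7] f_jig [ 0.7  0.2 -0.5] w 8.48
[-0.26  0.21  0.24] [ 0.001 -0.005  0.   ] deg 0.3 dist 0.4
[ 17.47 -13.64   0.3 ] [ 0.001 -0.005  0.   ] deg 0.3 dist 22.2
[ 20.23 -15.8    0.31] [ 0.001 -0.005  0.   ] deg 0.3 dist 25.7
```

View pics/wrist4.png

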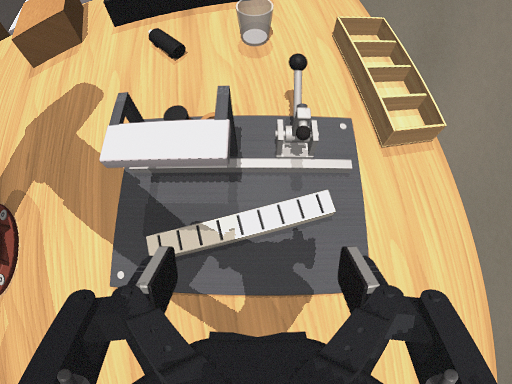

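The wrist view shows the strip from (150,242) to (333,203), clear of the fingers, with the lamp to the left. I'll descend.

>>> servo_tool(moves="4 -3.1 0.2 0 0 0 8.5;8 -6.2 0.2 0 0 0 8.5;12 -9.3 0.3 0 0 0 8.5;16 -12.5 0.3 0 0 0 8.5;18.5 -14.4 0.3 0 0 0 8.5;19 -14.8 0.3 0 0 0 8.5;19 -14.8 0.3 0 0 0 8.5")

```text
t: 7.08
eef_pos: [0.5566, -0.1084, 0.0431]
eef_rot: [0.686, 0.287, 0.646, 0.171]
ft_force: [0.7, -0.4, 0.1]
gripper_width: 0.085
```

```bash
python3 - <<'E'
from m import *
rows([((35,-165,z),toolR(38,1)) for z in (25,20,15,12,10,8)])
im=bot.get_image("scene"); cv2.imwrite("pics/scene5.png",cv2.resize(im["frame"][125:290,200:345],None,fx=3.6,fy=3.6,interpolation=2))
im=bot.get_image("wrist"); cv2.imwrite("pics/wrist5.png",im["frame"])
E
```

```text
t 7.08 jig [  36.8 -164.    43.1] f_jig [ 0.8 -0.2  0.1] w 8.5
[ 1.37 -1.19 -0.18] [ 0.006 -0.004  0.001] deg 0.4 dist 1.8
[ 1.76 -1.5  -0.18] [ 0.006 -0.004  0.001] deg 0.4 dist 2.3
[ 2.16 -1.8  -0.18] [ 0.006 -0.004  0.001] deg 0.4 dist 2.8
[ 2.4  -1.99 -0.18] [ 0.006 -0.004  0.001] deg 0.4 dist 3.1
[ 2.55 -2.11 -0.18] [ 0.006 -0.004  0.001] deg 0.4 dist 3.3
[ 2.71 -2.23 -0.18] [ 0.006 -0.004  0.001] deg 0.4 dist 3.5
```

View pics/scene5.png

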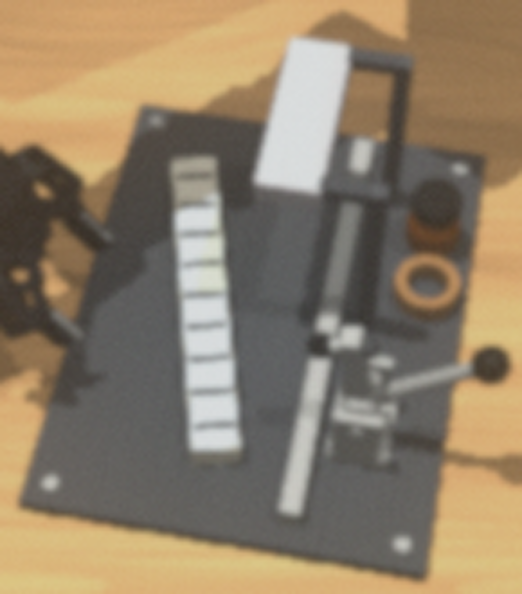

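View pics/wrist5.png

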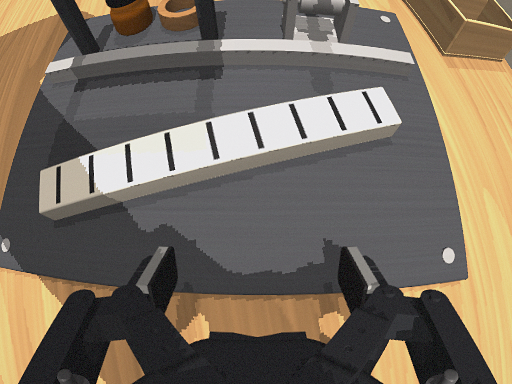

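>>> servo_tool(moves="0.8 -0.62 -0.2 0 0 0 8.5;1.4 -1.1 -0.2 0 0 0 8.5;1.6 -1.25 -0.2 0 0 0 8.5;1.6 -1.25 -0.2 0 0 0 8.5")

```text
t: 7.68
eef_pos: [0.5537, -0.109, 0.0218]
eef_rot: [0.686, 0.288, 0.646, 0.17]
ft_force: [-0.7, 0.7, 0.1]
gripper_width: 0.0849
```

```bash
python3 - <<'E'
from m import *
rows([((35,-165,z),toolR(38,1)) for z in (20,18,16)])
E
```

```text
t 7.67 jig [  34.  -165.2   21.8] f_jig [-0.8  0.6  0.1] w 8.49
[ 0.15 -0.1   0.1 ] [ 0.003 -0.004  0.001] deg 0.3 dist 0.2
[ 0.31 -0.22  0.1 ] [ 0.003 -0.004  0.001] deg 0.3 dist 0.4
[ 0.47 -0.34  0.1 ] [ 0.003 -0.004  0.001] deg 0.3 dist 0.6
```

>>> servo_tool(moves="0.16 -0.12 0 0 0 0 8.5;0.31 -0.24 0 0 0 0 8.5;0.47 -0.37 0 0 0 0 8.5;0.47 -0.37 0 0 0 0 8.5")

```text
t: 8.18
eef_pos: [0.5538, -0.109, 0.016]
eef_rot: [0.686, 0.288, 0.646, 0.17]
ft_force: [0.7, 0.6, 0.2]
gripper_width: 0.085
```

>>> servo_tool(moves="0.16 -0.12 0 0 0 0 8.5;0.31 -0.24 0 0 0 0 8.5;0.31 -0.24 0 0 0 0 8.5")

```text
t: 8.55
eef_pos: [0.5538, -0.109, 0.012]
eef_rot: [0.686, 0.288, 0.646, 0.17]
ft_force: [-0.3, -0.3, 0.3]
gripper_width: 0.085
```

```bash
python3 - <<'E'
from m import *
im=bot.get_image("wrist"); cv2.imwrite("pics/wrist6.png",cv2.resize(im["frame"][150:340,100:430],None,fx=2.4,fy=2.4))
rows([((35,y,11.5),toolR(38,1)) for y in (-165,-150,-140,-110,-60)])
E
```

```text
t 8.6 jig [  34.2 -165.2   12.1] f_jig [ 0.2 -0.9 -0.4] w 8.53
[ 0.06 -0.02  0.08] [ 0.004 -0.003  0.001] deg 0.3 dist 0.1
[0.98 1.16 0.08] [ 0.004 -0.003  0.001] deg 0.3 dist 1.5
[1.6  1.95 0.09] [ 0.004 -0.003  0.001] deg 0.3 dist 2.5
[3.44 4.31 0.1 ] [ 0.004 -0.003  0.001] deg 0.3 dist 5.5
[6.52 8.26 0.13] [ 0.004 -0.003  0.001] deg 0.3 dist 10.5
```

View pics/wrist6.png

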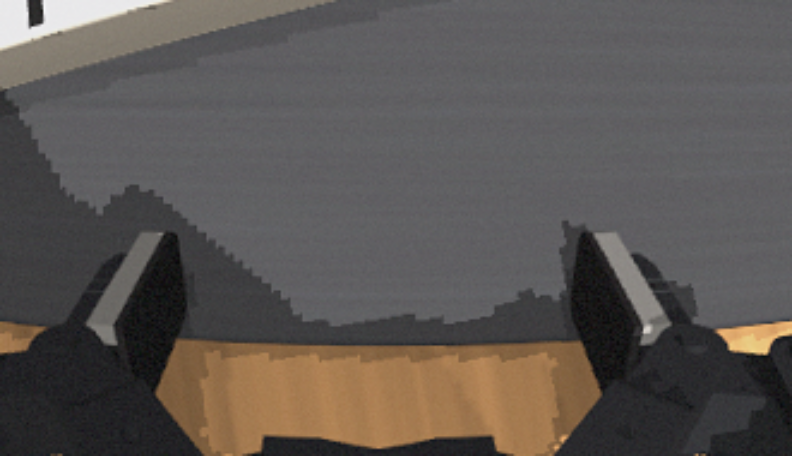

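>>> servo_tool(moves="0.7 0.65 0.1 0 0 0 8.5;1.3 1.4 0.1 0 0 0 8.5;1.9 2.2 0.1 0 0 0 8.5;2.5 3 0.1 0 0 0 8.5;3.1 3.8 0.1 0 0 0 8.5;3.7 4.55 0.1 0 0 0 8.5;4.2 5.2 0.1 0 0 0 8.5;4.2 5.2 0.1 0 0 0 8.5")

```text
t: 9.6
eef_pos: [0.5667, -0.0427, 0.0111]
eef_rot: [0.686, 0.288, 0.646, 0.17]
ft_force: [-0.4, 0.3, -0.3]
gripper_width: 0.085
```

```bash
python3 - <<'E'
from m import *
im=bot.get_image("wrist"); cv2.imwrite("pics/wrist7.png",im["frame"])
rows([((35,y,11),toolR(38,1)) for y in (-99,-80,-60,-50,-40,-37)])
E
```

```text
t 9.65 jig [ 34.8 -97.9  11.1] f_jig [-0.5  0.7  0.5] w 8.51
[-0.06 -0.09  0.01] [ 0.004 -0.003  0.001] deg 0.3 dist 0.1
[1.11 1.41 0.02] [ 0.004 -0.003  0.001] deg 0.3 dist 1.8
[2.34 2.99 0.04] [ 0.004 -0.003  0.001] deg 0.3 dist 3.8
[2.95 3.77 0.04] [ 0.004 -0.003  0.001] deg 0.3 dist 4.8
[3.57 4.56 0.05] [ 0.004 -0.003  0.001] deg 0.3 dist 5.8
[3.75 4.8  0.05] [ 0.004 -0.003  0.001] deg 0.3 dist 6.1
```

View pics/wrist7.png

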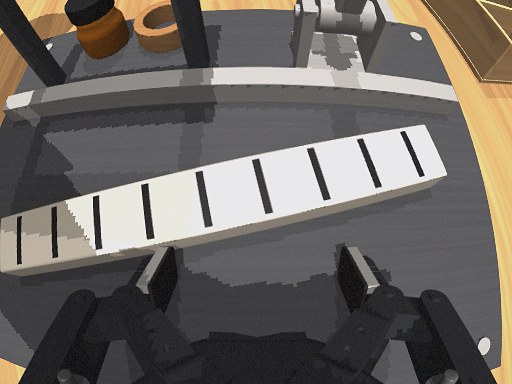

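The left finger, at about (165,248), has just reached the strip. I'll keep pushing.

>>> servo_tool(moves="0.5 0.6 0 0 0 0 8.5;0.9 1.15 0 0 0 0 8.5;1.3 1.7 0 0 0 0 8.5;1.75 2.25 0 0 0 0 8.5;2.2 2.8 0 0 0 0 8.5;2.55 3.3 0 0 0 0 8.5;2.55 3.3 0 0 0 0 8.5")

```text
t: 10.52
eef_pos: [0.574, -0.0015, 0.0114]
eef_rot: [0.686, 0.288, 0.646, 0.17]
ft_force: [0.5, -0.4, -0.4]
gripper_width: 0.0851
```

```bash
python3 - <<'E'
from m import *
im=bot.get_image("wrist"); cv2.imwrite("pics/wrist8.png",im["frame"])
rows([((35,y,11),toolR(38,1)) for y in (-50,-45,-40,-37,-34)])
im=bot.get_image("scene"); cv2.imwrite("pics/scene8.png",cv2.resize(im["frame"][125:290,200:345],None,fx=3.6,fy=3.6,interpolation=2))
E
```

```text
t 10.57 jig [ 34.6 -56.1  11.4] f_jig [-0.2 -0.9  0.3] w 8.54
[0.4  0.45 0.04] [ 0.004 -0.004  0.   ] deg 0.3 dist 0.6
[0.71 0.85 0.04] [ 0.004 -0.004  0.   ] deg 0.3 dist 1.1
[1.02 1.24 0.05] [ 0.004 -0.004  0.   ] deg 0.3 dist 1.6
[1.2  1.48 0.05] [ 0.004 -0.004  0.   ] deg 0.3 dist 1.9
[1.39 1.71 0.05] [ 0.004 -0.004  0.   ] deg 0.3 dist 2.2
```

View pics/wrist8.png

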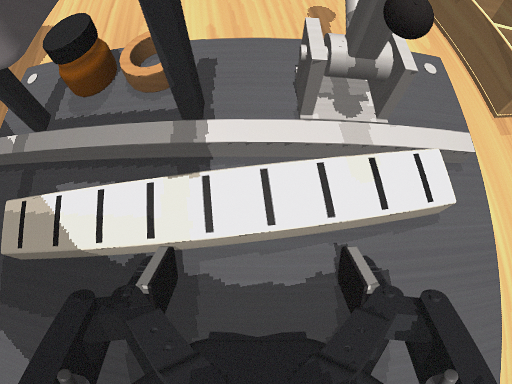

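View pics/scene8.png

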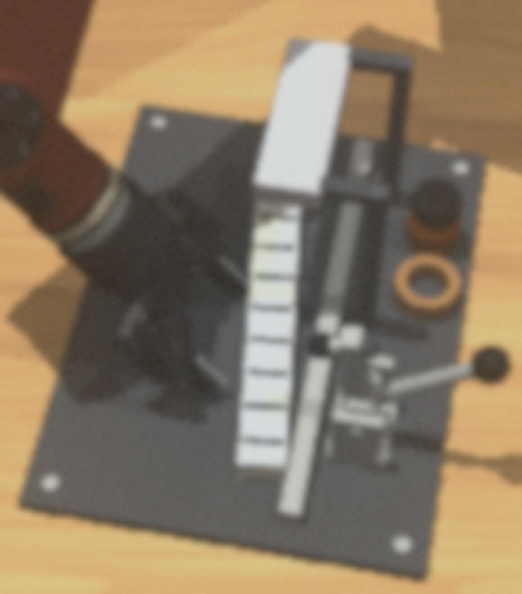

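>>> servo_tool(moves="0.3 0.4 0 0 0 0 8.5;0.6 0.75 0 0 0 0 8.5;0.9 1.15 0 0 0 0 8.5;1.1 1.4 0 0 0 0 8.5;1.1 1.4 0 0 0 0 8.5")

```text
t: 11.25
eef_pos: [0.5773, 0.0156, 0.0113]
eef_rot: [0.686, 0.288, 0.646, 0.17]
ft_force: [-0.6, 0.3, 0.0]
gripper_width: 0.0851
```

```bash
python3 - <<'E'
from m import *
im=bot.get_image("wrist"); cv2.imwrite("pics/wrist9.png",im["frame"])
rows([((35,y,11),toolR(38,1)) for y in (-37,-34,-30,-26)])
E
```

```text
t 11.3 jig [ 34.6 -38.4  11.3] f_jig [ 0.8  0.5 -0.3] w 8.51
[0.11 0.1  0.04] [ 0.004 -0.003  0.001] deg 0.3 dist 0.2
[0.29 0.33 0.04] [ 0.004 -0.003  0.001] deg 0.3 dist 0.4
[0.54 0.65 0.04] [ 0.004 -0.003  0.001] deg 0.3 dist 0.8
[0.79 0.97 0.04] [ 0.004 -0.003  0.001] deg 0.3 dist 1.2
```

View pics/wrist9.png

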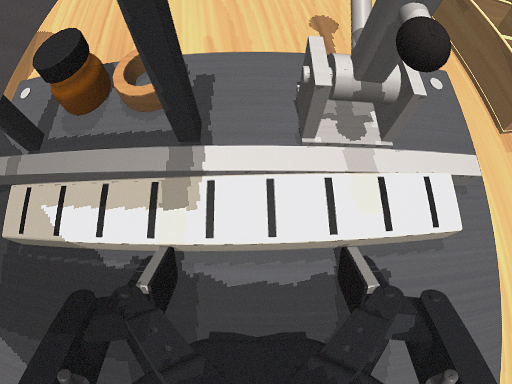

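Both fingers are now on the strip and it is almost parallel, with a small gap left to the rail. I'll continue gently.

>>> servo_tool(moves="0.18 0.23 0 0 0 0 8.5;0.36 0.46 0 0 0 0 8.5;0.5 0.63 0 0 0 0 8.5;0.6 0.75 0 0 0 0 8.5;0.6 0.75 0 0 0 0 8.5")

```text
t: 11.92
eef_pos: [0.5785, 0.0207, 0.0109]
eef_rot: [0.687, 0.286, 0.646, 0.168]
ft_force: [-9.9, -14.9, 7.4]
gripper_width: 0.0849
```

```bash
python3 - <<'E'
from m import *
im=bot.get_image("wrist"); cv2.imwrite("pics/wrist10.png",im["frame"])
rows([((35,y,11),toolR(38,1)) for y in (-37,-34)])
im=bot.get_image("scene"); cv2.imwrite("pics/scene10.png",cv2.resize(im["frame"][125:290,200:345],None,fx=3.6,fy=3.6,interpolation=2))
E
```

```text
t 11.97 jig [ 34.9 -33.2  10.9] f_jig [ -6.  -17.8   6.6] w 8.53
[-0.24 -0.3   0.01] [ 0.004 -0.002  0.007] deg 0.5 dist 0.4
[-0.06 -0.06  0.01] [ 0.004 -0.002  0.007] deg 0.5 dist 0.1
```

View pics/wrist10.png

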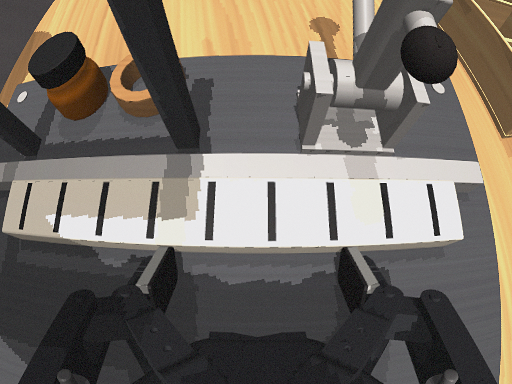

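View pics/scene10.png

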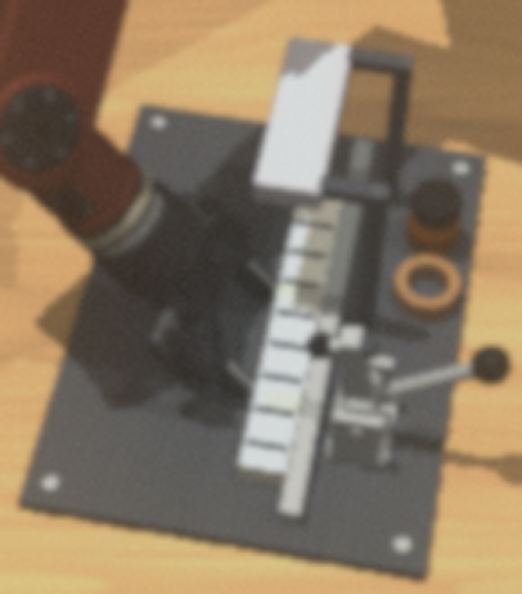

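It looks flush: 18 N of push, and no gap visible in either view. I'll measure the strip's front top edge from the wrist image.

```bash
cat > fe.py <<'E'
from m import *
def unp(im,uv,z):
    K=im["mtx"];R,t=cam(im);uv=np.atleast_2d(uv).astype(float);d=uv-[K[0,2],K[1,2]];r=np.hypot(*d.T);th=r/K[0,0]
    v=np.c_[d*(np.sin(th)/r)[:,None],np.cos(th)]@R; c=-R.T@t; s=(z-c[2])/v[:,2]; return np.array([Jg(p) for p in c+v*s[:,None]])
def fpx(im,w):
    R,t=cam(im);c=R@w+t;th=np.arctan2(np.hypot(c[0],c[1]),c[2]);r=th*im["mtx"][0,0];ph=np.arctan2(c[1],c[0]);return np.array([im["mtx"][0,2]+r*np.cos(ph),im["mtx"][1,2]+r*np.sin(ph)])
def edges(im,xs,z=.034):
    g=cv2.GaussianBlur(im["frame"],(3,3),0).astype(float).mean(2)
    for x in xs:
        y=np.arange(-75,20,.5); px=np.array([fpx(im,W((x,yy,z*1000))) for yy in y]).astype(np.float32)
        ok=(px[:,0]>0)&(px[:,0]<511)&(px[:,1]>0)&(px[:,1]<383)
        v=cv2.remap(g.astype(np.float32),px[:,0].reshape(-1,1),px[:,1].reshape(-1,1),1).ravel()
        dv=np.gradient(v); dv[~ok]=0
        i=np.argsort(-abs(dv)); pk=[]
        for k in i:
            if abs(dv[k])<3: break
            if all(abs(y[k]-p[0])>4 for p in pk): pk.append((float(y[k]),round(float(dv[k]),1)))
        print(x,sorted(pk[:5]))
E
python3 - <<'E'
from fe import *
im=bot.get_image("wrist"); edges(im,(-120,-100,-75,-45,-20,20,50,70,110,125))
E
```

```text
-120 [(-35.0, 23.9), (0.0, -11.9), (14.0, -24.2)]
-100 [(-43.5, -3.6), (-35.0, 22.2), (0.0, -10.3), (14.0, -21.2)]
-75 [(-39.0, 5.9), (-34.5, 34.7), (-22.0, -18.7), (0.0, -11.4), (14.0, -24.0)]
-45 [(-45.5, 12.6), (-35.0, 38.6), (-23.0, -19.2), (0.0, -9.1), (14.0, -24.1)]
-20 [(-59.5, 26.3), (-41.5, 14.8), (-32.5, -57.5), (-2.0, 49.1), (14.0, -27.7)]
20 [(-51.5, 12.2), (-43.5, -3.2), (-35.0, 41.1), (14.0, -40.9)]
50 [(-51.5, 9.1), (-35.5, 38.3), (-0.5, -5.8), (14.0, -41.6)]
70 [(-48.0, 15.7), (-38.0, 13.9), (-32.5, -55.1), (-2.0, 46.5), (14.0, -40.2)]
110 [(-72.5, -5.3), (-63.0, 17.6), (-35.5, 37.2), (14.0, -36.6), (19.0, -29.1)]
125 [(-61.0, 17.0), (-44.0, -3.9), (-35.5, 35.5), (-0.5, -5.1), (14.0, -35.2)]
```

The front edge is at y = -35 to -35.5 mm and the back edge at about 0 over x = -120 to 125, so the strip is flush. I'll back straight off and rise.

>>> servo_tool(moves="-0.6 -0.8 0 0 0 0 8.5;-1.3 -1.7 0 0 0 0 8.5;-3 -4 0 0 0 0 8.5;-6 -8 0 0 0 0 8.5;-9 -11 0 0 0 0 8.5;-14 -7.5 0 0 0 0 8.5;-19 -3.5 0 0 0 0 8.5;-24 0.5 0 0 0 0 8.5")

```text
t: 13.08
eef_pos: [0.5534, -0.1168, 0.2018]
eef_rot: [0.686, 0.289, 0.646, 0.17]
ft_force: [1.0, -0.4, 0.4]
gripper_width: 0.0848
```

```bash
python3 - <<'E'
from fe import *
im=bot.get_image("wrist"); cv2.imwrite("pics/wrist11.png",im["frame"]); edges(im,(-120,-75,20,70,125))
b=ball(1.4); rows([((b[0],b[1],280),toolR(0,1)),((b[0],-100,285),toolR(20,1))])
E
```

```text
-120 [(-43.0, 5.8), (-34.5, 14.2), (-19.5, -6.5), (1.5, -5.3), (16.5, -8.7)]
-75 [(-44.0, 5.7), (-34.0, 14.4), (-19.5, -6.3), (1.5, -4.7), (15.5, -9.5)]
20 [(-43.5, 5.6), (-34.0, 15.3), (16.0, -14.3)]
70 [(-43.5, 5.2), (-35.0, 14.6), (-30.5, -11.9), (-2.0, 10.1), (13.5, -6.0)]
125 [(-44.0, 7.1), (-34.5, 13.8), (15.0, -14.8)]
t 13.12 jig [  39.9 -173.8  211.9] f_jig [ 2.7 -0.2  5.9] w 8.49
[13.37 28.2   5.27] [ 0.01   0.011 -0.66 ] deg 37.8 dist 31.6
[-1.21 10.24  5.15] [ 0.011  0.009 -0.311] deg 17.9 dist 11.5
```

View pics/wrist11.png

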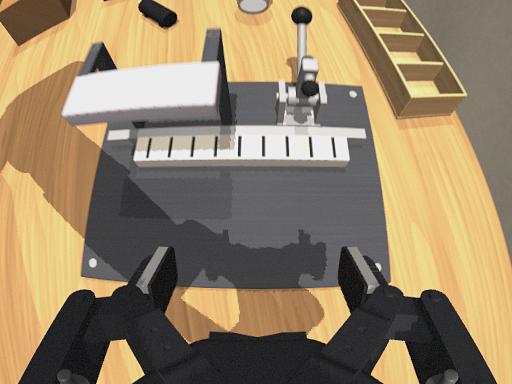

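>>> servo_tool(moves="-1.5 3 1.7 0 0 -0.12 6;-2 6 3.4 0 0 -0.24 6;-1.2 10.2 5.2 0 0 -0.34 6;3 15 5.2 0 0 -0.46 6;7 20 5.2 0 0 -0.56 6;11 25 5.2 0 0 -0.63 6;13.4 28.2 5.3 0.01 0.01 -0.66 6;13.4 28.2 5.3 0.01 0.01 -0.66 6")

```text
t: 14.12
eef_pos: [0.659, 0.1786, 0.2669]
eef_rot: [0.699, 0.064, 0.709, -0.061]
ft_force: [-0.1, -0.5, -0.6]
gripper_width: 0.0598
```

```bash
python3 - <<'E'
from fe import *
im=bot.get_image("wrist"); cv2.imwrite("pics/wrist12.png",im["frame"]); 
for q in (1.35,1.4):print(fpx(im,W(ball(q))))
b=ball(1.4); rows([((b[0],b[1],280),toolR(0,1)),(b+[0,0,-17],toolR(0,1))])
E
```

```text
[264.30264576 189.3553496 ]
[264.30523571 184.76302388]
t 14.18 jig [ 85.9 134.2 266.9] f_jig [0.1 0.3 0. ] w 6.01
[-1.32 -0.3   0.39] [ 0.003 -0.014 -0.001] deg 0.8 dist 1.4
[16.04 -0.33  0.63] [ 0.003 -0.014 -0.001] deg 0.8 dist 16.1
```

View pics/wrist12.png

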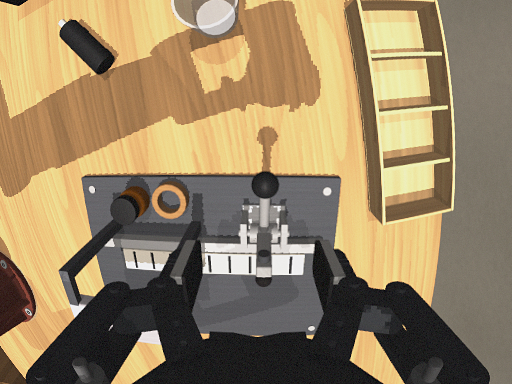

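The ball is at (264,185), matching q=1.4. I'll descend and grip it.

>>> servo_tool(moves="5 -0.3 0.5 0 -0.014 0 6;10 -0.3 0.6 0 -0.014 0 6;14 -0.3 0.6 0 -0.014 0 6;16 -0.3 0.6 0 -0.014 0 6;16 -0.3 0.6 0 -0.014 0 4;16 -0.3 0.6 0 -0.014 0 2.5;16 -0.3 0.6 0 -0.014 0 2;16 -0.3 0.6 0 -0.014 0 2", grip_force=20)

```text
t: 15.18
eef_pos: [0.6632, 0.1702, 0.1099]
eef_rot: [0.705, 0.065, 0.703, -0.064]
ft_force: [-5.4, -3.2, 4.6]
gripper_width: 0.0265
```

```bash
python3 - <<'E'
from m import *
b0=ball(1.4);T=toolR(0,1); rows([(b0-[0,0,17],T)])
s,p,R=rd()
for q in (1.33,1.26,1.19,1.12,1.05,.98,.91,.84,.77,.7,.63,.56,.5,.44,.38,.32,.26,.2,.18,.16):
    d=ball(q)-b0; print(q,(-d[2]/10).round(2),(d[1]/10).round(2), (R.T@R3@d/10).round(2))
E
```

```text
t 15.18 jig [ 91.1 129.2 109.9] f_jig [-4.7 -4.1  4.6] w 2.65
[ 0.35  0.19 -0.11] [-0.001  0.002 -0.001] deg 0.2 dist 0.4
1.33 -0.59 -0.5 [-0.59 -0.5   0.  ]
1.26 -1.14 -1.04 [-1.14 -1.04  0.  ]
1.19 -1.65 -1.61 [-1.65 -1.61  0.  ]
1.12 -2.11 -2.23 [-2.12 -2.22  0.01]
1.05 -2.54 -2.87 [-2.54 -2.86  0.01]
0.98 -2.92 -3.54 [-2.92 -3.53  0.01]
0.91 -3.25 -4.23 [-3.26 -4.23  0.01]
0.84 -3.53 -4.95 [-3.54 -4.94  0.01]
0.77 -3.76 -5.68 [-3.77 -5.68  0.01]
0.7 -3.94 -6.43 [-3.95 -6.43  0.01]
0.63 -4.07 -7.19 [-4.08 -7.19  0.01]
0.56 -4.14 -7.96 [-4.15 -7.95  0.01]
0.5 -4.16 -8.62 [-4.17 -8.61  0.01]
0.44 -4.14 -9.28 [-4.16 -9.27  0.02]
0.38 -4.08 -9.93 [-4.1  -9.93  0.02]
0.32 -3.98 -10.59 [ -4.   -10.58   0.02]
0.26 -3.85 -11.23 [ -3.86 -11.23   0.02]
0.2 -3.67 -11.87 [ -3.69 -11.86   0.02]
0.18 -3.6 -12.08 [ -3.62 -12.07   0.02]
0.16 -3.53 -12.28 [ -3.55 -12.28   0.02]
```

>>> servo_tool(moves="-0.7 -0.5 0 0 0 0 2;-1.3 -1.05 0 0 0 0 2;-1.8 -1.6 0 0 0 0 2;-2.3 -2.2 0 0 0 0 2;-2.7 -2.85 0 0 0 0 2;-3.1 -3.55 0 0 0 0 2;-3.4 -4.25 0 0 0 0 2;-3.7 -4.95 0 0 0 0 2")

```text
t: 16.18
eef_pos: [0.6541, 0.1214, 0.1455]
eef_rot: [0.705, 0.065, 0.703, -0.064]
ft_force: [0.1, 0.8, -0.9]
gripper_width: 0.0266
```

```bash
python3 - <<'E'
from m import *
T=toolR(0,1); rows([(ball(.84)-[0,0,17],T)])
E
```

```text
t 16.18 jig [ 91.   79.6 145.5] f_jig [-0.1  0.8 -0.9] w 2.66
[ 0.38  0.21 -0.11] [-0.001  0.003 -0.002] deg 0.2 dist 0.4
```

>>> servo_tool(moves="-0.23 -0.75 0 0 0 0 2;-0.4 -1.5 0 0 0 0 2;-0.55 -2.25 0 0 0 0 2;-0.6 -3 0 0 0 0 2;-0.63 -3.65 0 0 0 0 2;-0.6 -4.3 0 0 0 0 2;-0.55 -5 0 0 0 0 2;-0.5 -5.4 0 0 0 0 2")

```text
t: 17.18
eef_pos: [0.6443, 0.0679, 0.1501]
eef_rot: [0.705, 0.065, 0.703, -0.064]
ft_force: [0.6, 0.0, 2.9]
gripper_width: 0.0267
```

```bash
python3 - <<'E'
from m import *
T=toolR(0,1); rows([(ball(.34)-[0,0,17],T)])
im=bot.get_image("scene"); cv2.imwrite("pics/scene13.png",cv2.resize(im["frame"][125:290,200:345],None,fx=3.6,fy=3.6,interpolation=2))
E
```

```text
t 17.18 jig [ 91.   25.3 150.1] f_jig [0.6 0.1 2.9] w 2.67
[ 0.35  0.22 -0.1 ] [-0.001  0.002 -0.002] deg 0.2 dist 0.4
```

View pics/scene13.png

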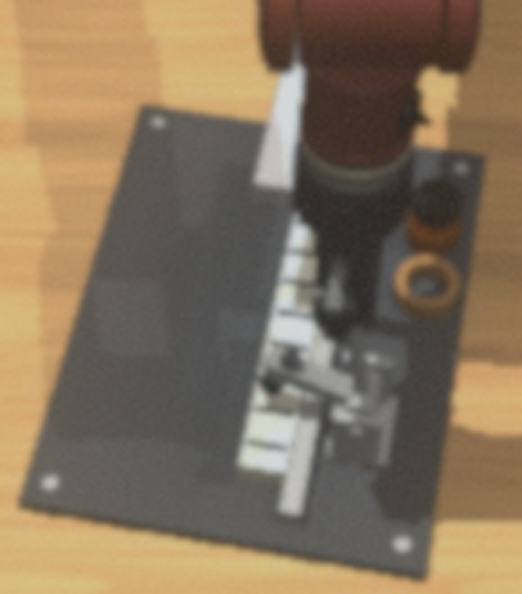

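The foot, at about (270,380), is over the strip. I'll lower it slowly onto contact.

>>> servo_tool(moves="0.06 -0.3 0 0 0 0 2;0.12 -0.6 0 0 0 0 2;0.18 -0.88 0 0 0 0 2;0.26 -1.2 0 0 0 0 2;0.35 -1.52 0 0 0 0 2;0.42 -1.72 0 0 0 0 2;0.42 -1.72 0 0 0 0 2")

```text
t: 18.1
eef_pos: [0.6411, 0.0511, 0.1457]
eef_rot: [0.705, 0.065, 0.703, -0.064]
ft_force: [2.2, -3.0, 4.0]
gripper_width: 0.0269
```

```bash
python3 - <<'E'
from m import *
T=toolR(0,1); rows([(ball(.18)-[0,0,17],T)])
E
```

```text
t 18.1 jig [ 91.    8.2 145.7] f_jig [ 2.7 -2.5  4. ] w 2.69
[ 0.33  0.22 -0.1 ] [-0.001  0.002 -0.001] deg 0.2 dist 0.4
```

>>> servo_tool(moves="0.05 -0.15 0 0 0 0 2;0.1 -0.3 0 0 0 0 2;0.1 -0.3 0 0 0 0 2")

```text
t: 18.48
eef_pos: [0.6406, 0.0485, 0.1447]
eef_rot: [0.705, 0.065, 0.703, -0.064]
ft_force: [2.5, -2.2, 4.8]
gripper_width: 0.0263
```

>>> servo_tool(moves="0.05 -0.2 0 0 0 0 2;0.1 -0.4 0 0 0 0 2;0.1 -0.4 0 0 0 0 2")

```text
t: 18.85
eef_pos: [0.6405, 0.0475, 0.1443]
eef_rot: [0.705, 0.067, 0.703, -0.062]
ft_force: [4.0, 4.7, 6.0]
gripper_width: 0.0265
```

```bash
python3 - <<'E'
from m import *
T=toolR(0,1); rows([(ball(.18)-[0,0,17],T)])
im=bot.get_image("wrist"); cv2.imwrite("pics/wrist14.png",im["frame"])
E
```

```text
t 18.85 jig [ 91.    4.5 144.3] f_jig [3.1 5.3 6. ] w 2.65
[ 0.19  0.59 -0.1 ] [-0.001  0.003 -0.008] deg 0.5 dist 0.6
```

View pics/wrist14.png

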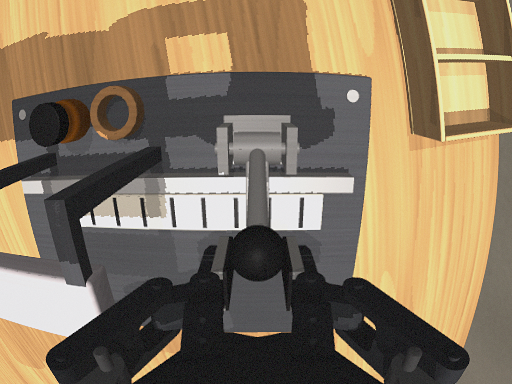

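The y reaction has changed sign to +5 N, so the foot is seated on the strip. I'll release and rise.

>>> servo_tool(moves="0 0.1 0 0 0 0 3.5;0 0.1 0 0 0 0 5;0 0.1 0 0 0 0 5;-2 0.1 0 0 0 0 5;-5 0.1 0 0 0 0 5;-9 0.1 0 0 0 0 5;-13 0.1 0 0 0 0 5;-15 0.1 0 0 0 0 5")

```text
t: 19.9
eef_pos: [0.6409, 0.0454, 0.2984]
eef_rot: [0.707, 0.065, 0.701, -0.064]
ft_force: [-0.3, 0.4, 0.3]
gripper_width: 0.0496
```

```bash
python3 - <<'E'
from fe import *
rows([((90,300,300),toolR(0,1)),((90,-220,290),toolR(30,1))])
im=bot.get_image("wrist"); cv2.imwrite("pics/wrist15.png",im["frame"]); edges(im,(-120,-75,20,50,125))
for q in (.1,.15,.18,.2,.25): print(q,fpx(im,W(ball(q))))
E
```

```text
t 19.9 jig [ 91.8   2.5 298.4] f_jig [-0.4  0.3  0.3] w 4.96
[-0.07 29.75 -0.21] [-0.001  0.008 -0.003] deg 0.5 dist 29.8
[  0.78 -22.25  -0.17] [0.001 0.008 0.521] deg 29.8 dist 22.3
-120 [(-49.0, -14.0), (-34.5, 23.4), (-22.0, -7.1), (0.0, -6.7), (17.0, -10.6)]
-75 [(-48.0, -15.5), (-35.0, 23.8), (-21.5, -8.2), (0.0, -6.2), (16.5, -11.9)]
20 [(-35.0, 18.2), (0.5, -8.2), (16.0, -23.9)]
50 [(-35.0, 18.7), (0.0, -9.1), (4.5, 3.2), (17.0, -23.5)]
125 [(-35.5, 18.8), (-2.0, -4.2), (2.5, 7.1), (16.5, -23.7)]
0.1 [254.85953296 180.12934301]
0.15 [254.83513243 175.67139621]
0.18 [254.82016528 172.87242628]
0.2 [254.81007256 170.9569044 ]
0.25 [254.78451971 166.00362912]
```

View pics/wrist15.png

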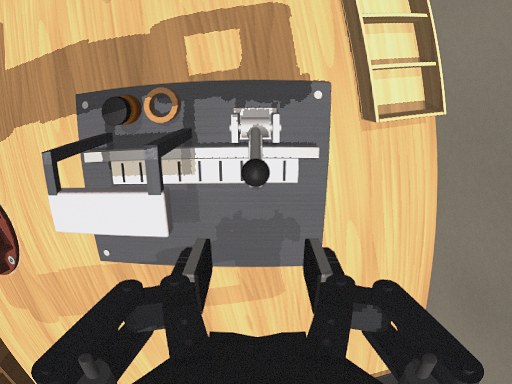

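The ball is at (256,173), which matches q=0.18 (foot on strip), and the strip's edges still run from 0 to -35 at both ends. I'll move the arm aside for a last look.

>>> servo_tool(moves="0 4 0 0 0 0 5;0 9 0 0 0 0 5;0 15 0 0 0 0 5;0 21 0 0 0 0 5;0 27 0 0 0 0 5;0 30 0 0 0 0 5;0 30 0 0 0 0 5;0 30 0 0 0 0 5")

```text
t: 20.95
eef_pos: [0.6937, 0.3397, 0.2927]
eef_rot: [0.704, 0.065, 0.704, -0.065]
ft_force: [0.7, -0.9, 0.5]
gripper_width: 0.0497
```

```bash
python3 - <<'E'
from m import *
a=[]
for n,(x,y,X,Y) in {"scene":(200,125,345,290),"top":(180,110,320,270)}.items():
    im=bot.get_image(n); a.append(cv2.resize(im["frame"][y:Y,x:X],(395,450),interpolation=2))
    cv2.imwrite(f"pics/{n}16f.png",im["frame"])
cv2.imwrite("pics/both16.png",np.hstack(a))
E
```

```text
(no output)
```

View pics/both16.png

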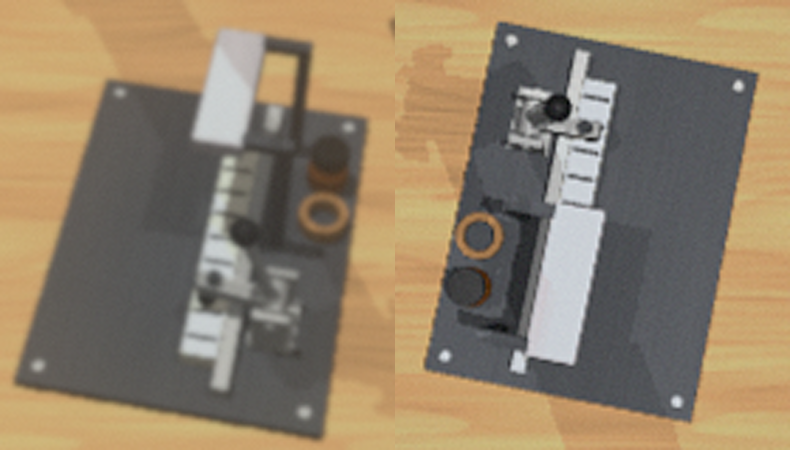

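View pics/scene16f.png

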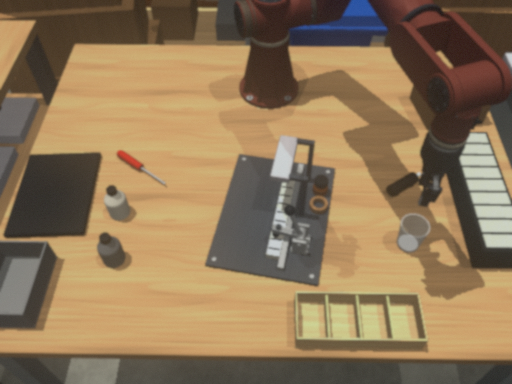

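The foot is on the strip, the strip lies along the rail, and the bystanders look unmoved. The robot touches nothing.

```bash
python3 -c "
from station import bot
print(bot.sign_off())"
```

```text
the job is handed in; nothing more can be done
None
```

The strip is seated flat and flush along the rail and the clamp is holding it. I handed the job in at about 21 s of the 72 s limit.

**What I did:**
- The clamp started half-open at about 0.87 rad. I gripped the ball knob and swung the clamp fully open, to about 1.4 rad.
- I pushed the strip in with the open fingers as a two-point pusher, leaned back 38° and kept beside the lamp, up to about 18 N against the rail.
- I gripped the knob again, lowered the clamp onto the strip, let go and moved the arm away.

**Last checks:**
- **Strip:** its back edge measured about 0 to -2 mm from the rail face, and its front edge -34.5 to -35.5 mm, from x = -120 to 125 mm. The front edge should be at -36 mm, so it reads about 1 mm off, within the 2 mm calibration. The -2 mm reading, at the far end, was a weak edge.
- **Clamp:** the knob was where 0.18 rad puts it, with the foot on the strip after release.
- **Other things:** the last pictures showed the lamp and the other objects where they were; I compared these by eye only. I saw no unexpected contact force.

No check failed.

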